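# Shut and lock the analyser's reagent hatch

### The arm

A 7-joint arm with a two-finger parallel gripper is mounted at the origin on the work surface. World frame = base frame: x ahead of the robot, y to its left, z up, the work surface at z = 0. Lengths are in m, angles in degrees, forces in N, time in s.
With the tool pointing down it reaches from about 0.425 to 0.95 m from the base axis. Payload 4.7 kg.
Tool frame: the origin (TCP) lies between the finger pads; the fingertips stand 22 mm ahead of it and the grasp point (between the pads) lies 3 mm ahead of it (arm.tcp_to_tips is the z of the fingertips in the tool frame, in m); z points along the fingers, y is the line along which they close (so a half turn about z gives the same grasp; the last joint's range is limited). The gripper opens to 85 mm and grips with 20 to 120 N. Pads are 22 mm wide; open, the fingers measure 114 mm over their backs; the gripper's body (76 mm by 85 mm) begins 54 mm behind the grasp point. The pads swing forward as they close: fully open they stand 13 mm farther back than shut.
Start: joints at [-68.348, 26.849, -2.785, 87.806, 1.381, 65.374, -4.715], TCP at [0.267, 0.62, 0.253] pointing down, gripper open.
Joint ranges: [-148.3, 148.3], [-19.14, 114.17], [-79.39, 73.82], [5.75, 140.21], [-59.74, 239.74], [12.07, 113.84], [-152.46, 152.46]. Speed limits (degrees/s): [147.25, 147.25, 180, 180, 180, 180, 180].

### API

Orientations are given as a 3x3 rotation matrix whose columns are the frame's x, y, z axes.
In Python, from bench import arm gives the robot as it stands. The module is installed in compiled form; this text tells all that it offers.
- The arm moves only by the shell command python3 -m jog 'ROWS' [FORCE]. ROWS is JSON, a list of rows, each a list of 7 numbers: the turn, a rotation vector about the tool's x, y, z scaled (see below), then the shift along the tool's x, y, z scaled (see below), then the opening in per cent of the stroke, from 0 (shut) to 100 (fully open). A call has 1 to 10 rows; each row is the pose to reach, as a shift and turn from the pose commanded when the call began, along the tool's axes at that moment, turning the shorter way round; what a row does not reach only later rows make up. The controller multiplies each number of a shift by 0.25 m and each number of a turn by 180 degrees. A row lasts 1/8 s, in which the tool goes at most 62.5 mm and 10.7 degrees, less where a joint would pass 70% of its speed; a pose out of reach is approached as far as the arm can. A call with a number of a shift or a turn outside -1 to 1 is refused whole. A call with a gripper value outside its range is refused whole. The fingers move at their own pace and stop on an object; FORCE is the grip in N (left out, the last holds). Time passes only in rows, so rows that repeat a pose let the fingers close. It gives the time, the measured TCP pose, the force, the opening and the grip force at its end, in the units of the state.
- arm.sense(): the state, without advancing time (a new reading comes with each control period).
- arm.snapshot(name): name is "side" or "top"; returns a dict with "color" (384x512x3 uint8, blue, green, red), "intrinsics" (3x3 intrinsics, pixels), "position" and "rotation" of the camera in the world. Camera axes: x right, y down, z forward; pixel columns grow to the right and rows downward; lengths in m; the calibration is good to about 2 mm. A picture is of the moment at which its call begins. There is no depth.
- arm.job_done(): hands the job in; it is judged then, once.
The state is a dict: "clock": time; "qpos": joint angles; "joint_vel": joint speeds; "joint_torque": joint torques, N m; "tool_pos": TCP position; "tool_rot": TCP orientation; "force": force on the tool from outside, world axes, zero at the start; "torque": the same for the moment, N m; "grip_width": finger opening in m; "finger_force": force on a finger pad.
Only numpy, scipy, OpenCV 4.12 (cv2) and the standard library are available. Lean on these libraries where they do the work, as an engineer would, in place of code of your own. Each camera call takes 0.05 s, during which the arm holds its last target. There are 200 camera calls.

### The job

The reagent bay hatch on top of the blood analyser has been left ajar after a refill. Push it down with a fingertip, then set the fingertip in the slot of the hatch's round quarter-turn fastener, press the hatch flush against its sprung bumpers and turn the fastener clockwise a quarter turn to its stop, so that the hatch stays locked flush when you let go. Only push and turn: do not lift the hatch further open, do not pick anything up, and leave the bottles, boxes, pot, tube rack and tray where they are.

Things in the scene. Friction and masses are not known exactly. Their poses are not given: they have to be found in the camera images.
- analyser: Bench blood analyser, a low white box fixed on the bench, 380 mm deep (x) x 420 wide (y) x 155 high, with a flat deck on top. Origin: centre of its underside on the bench; x runs from its front (robot's side) to its back, y to its left, z up. Shut, the hatch fills (mm) x = -150..50, y = -175..85 of the deck, level with it; the display is on the left strip (y above 90).
- hatch (a joint): Opening of the hatch (white slab 200 x 260 x 18 mm, 0.3 kg) in rad: 0 = shut, flush; grows as its front edge swings up, to 1.2. The hinge line is parallel to y at x = 50, z = 155 mm of the analyser; its friction (0.4 N m) keeps the hatch where it is left. Two sprung bumpers under the front corners lift it 9 mm (0.047 rad) unless it is locked; pressing it flush at the fastener takes about 12 N.
- hatch_edge (a point): Middle of the hatch's free front edge, on the top face, 200 mm from the hinge line. Axes as the analyser's, swung with the hatch (z out of its top face).
- fastener (a joint): Turn of the fastener in rad: 0 = unlocked, slot across the hatch (parallel to the hinge); grows clockwise seen from above to a stop at 1.571 = locked, slot front to back. Friction 0.12 N m; stays where left. From about 0.9 rad its cam under the hatch slides under a keeper with a sloping lead-in, which it enters only while the hatch is pressed to within 3 mm of flush; else it stops there.
- slot (a point): Centre of the slot's black floor, on the fastener's axis; y runs along the slot, z out of the hatch. The fastener: a grey disc 96 mm across in a pale square bezel, 140 from the hinge, mid-width (x = -90, y = -45 of the analyser when shut), rim 2 above the hatch's top face. Slot 32 wide, 80 long, closed at both ends, 14 deep from the rim (floor 12 below the hatch's top face), edges bevelled 2.
- dropper_bottle: Small amber dropper bottle, 38 mm across, 98 high, standing on the analyser's rear deck; origin: centre of its foot.
- specimen_pot: Clear specimen pot with white lid, 53 mm across, 60 high, standing at the front of the analyser's left deck strip; origin: centre of its foot.
- strip_box: Cardboard box of test strips, 52 x 85 x 40 mm high, on the analyser's rear deck; origin: centre of its underside.
- tube_rack: Blue rack of capped blood tubes, 75 x 180 x 92 mm high, on the bench right of the analyser; origin: centre of its underside.
- tray: White plastic tray, 220 x 300 x 22 mm high, on the bench left of the analyser; origin: centre of its underside.
- slide_box: Grey slide box, 85 x 105 x 32 mm high, lying in the tray; origin: centre of its underside.
- marker_pen: Black marker pen, 117 mm long, lying in the tray; origin: under its middle.
- wash_bottle: White plastic wash bottle, 72 mm across, 170 high, standing on the bench in front of the analyser, to its right; origin: centre of its foot.

How it is judged (in metres and radians):
On the way, in this order (a step that is already met when the one before it is completed fails the run):
1. the hatch is pushed down on to its bumpers with the fastener still unlocked (value of joint hatch below 0.06 rad and value of joint fastener below 0.9 rad), for 0.1 s.
2. the fastener is turned a quarter turn to its stop with the hatch flush (value of joint fastener above 1.42 rad and value of joint hatch below 0.015 rad), for 0.2 s.
At the end, for the whole second after the job is handed in: With the robot clear, the fastener stands within 0.15 rad (about 9 degrees) of its locked stop and the hatch stays flush: less than 0.015 rad open (3 mm at its front edge) (all of step 2); the robot touches nothing.
It fails at once if the hatch is lifted further open (value of joint hatch above 0.85 rad).
It fails at once if something standing on the analyser is moved more than 20 mm (distance of any of dropper_bottle, specimen_pot, strip_box from where it was at the start of the episode above 0.02 m).
It fails at once if something on the bench is moved more than 20 mm (distance of any of tube_rack, tray, slide_box, marker_pen, wash_bottle from where it was at the start of the episode above 0.02 m).
It also fails if it takes over 45 s, if anything falls off the work surface, if the arm or the gripper's body presses on something with over 40 N, if the wrist force passes 120 N, or if a joint passes its speed limit or range.

## Working session

There is one attempt and no reset: what is moved stays moved. The work goes in short steps, Python scripts to look and compute and a shell command to move; the robot and the scene stay as the last step left them, time stands still between calls to the robot, and variables do not carry over. Pictures are saved under pics/ and viewed, at most 10 in all, crops included, and the job is handed in when it is done.

```bash
mkdir -p pics; python3 - <<'E'
from bench import arm
import cv2,numpy as np
for n in("side","top"):
    s=arm.snapshot(n); cv2.imwrite(f"pics/{n}0.png",s["color"]); print(n,s["intrinsics"],s["position"],np.round(s["rotation"],4))
st=arm.sense(); print(st["clock"],st["tool_pos"],np.round(st["tool_rot"],3),st["grip_width"],arm.tcp_to_tips)
E
```

```text
side [[430.5913083    0.         256.3796484 ]
 [  0.         430.5913083  188.70093287]
 [  0.           0.           1.        ]] [-0.02668776 -0.88423442  1.14072455] [[ 0.8537 -0.3585  0.3777]
 [-0.5208 -0.5902  0.6168]
 [ 0.0018 -0.7232 -0.6906]]
top [[470.62511543   0.         252.29419627]
 [  0.         470.62511543 189.60986671]
 [  0.           0.           1.        ]] [0.42532829 0.02537811 2.06184179] [[-0.0176 -0.9972  0.0729]
 [-0.9998  0.0181  0.0059]
 [-0.0072 -0.0728 -0.9973]]
0.1 [0.26687431 0.6194954  0.25236382] [[-0.918  0.396 -0.001]
 [ 0.396  0.918 -0.002]
 [-0.    -0.002 -1.   ]] 0.08513206797128803 0.022
```

View pics/side0.png

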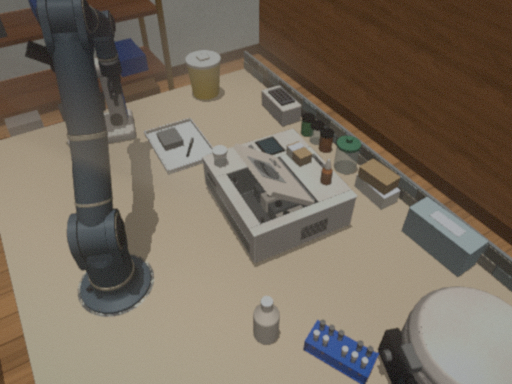

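View pics/top0.png

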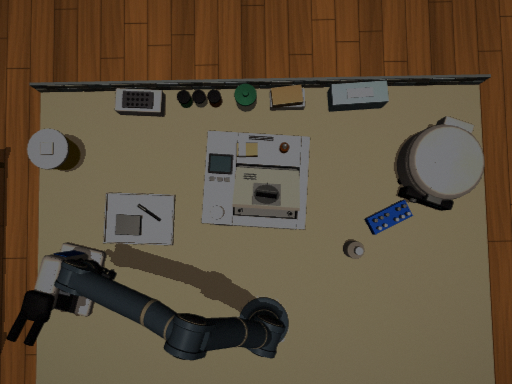

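The side view shows the analyser near (275,195) with its hatch ajar. The top view shows it at (255,180), with the slot near (267,194). I'll enlarge both.

```bash
python3 - <<'E'
import cv2
a=cv2.imread("pics/top0.png")[120:240,190:320]; b=cv2.imread("pics/side0.png")[125:260,190:360]
cv2.imwrite("pics/topc.png",cv2.resize(a,None,fx=6,fy=5*1.0,interpolation=3) if 0 else cv2.resize(a,None,fx=5,fy=5,interpolation=2)); 
cv2.imwrite("pics/sidec.png",cv2.resize(b,None,fx=4,fy=4,interpolation=2))
E
```

```text
(no output)
```

View pics/topc.png

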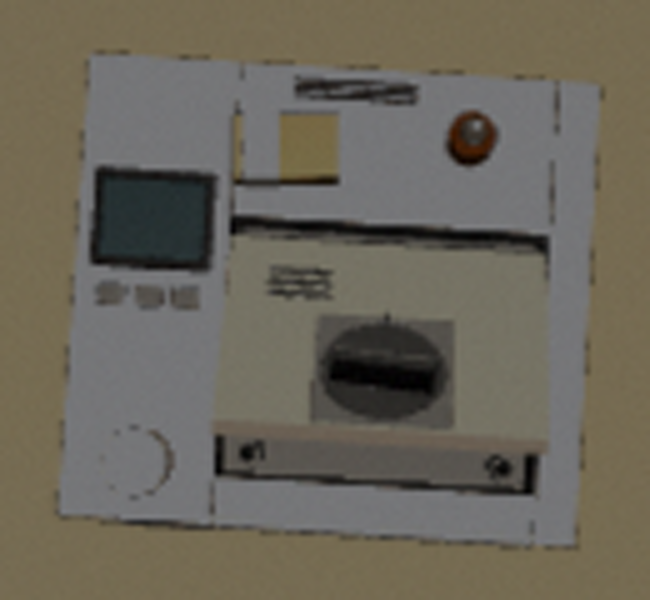

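View pics/sidec.png

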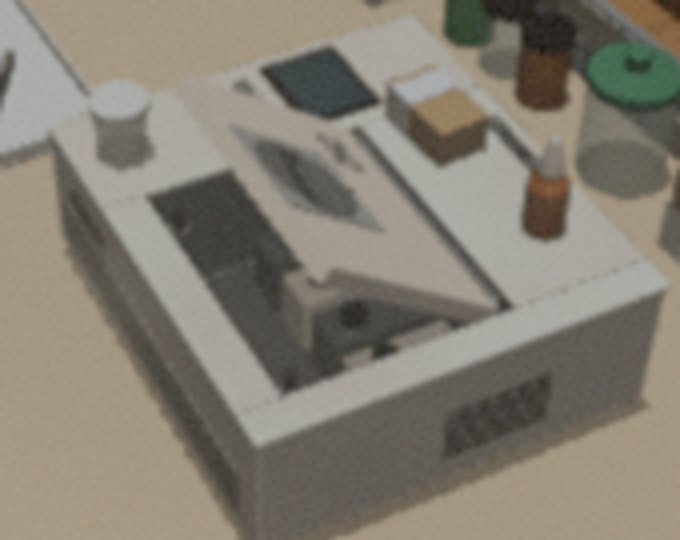

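The top crop gives these pixels: deck corners (90,53), (602,85), (577,545), (60,515); slot centre (383,370); hatch front edge from (215,422) to (548,440). The side crop shows the matching deck corners and the disc centre at (303,178). Next I'll fit the pose.

```bash
cat > h.py <<'E'
import numpy as np
from scipy.spatial.transform import Rotation as R
K={"side":(430.5913,256.3796,188.7009),"top":(470.6251,252.2942,189.6099)}
def A2W(p,x,y,yaw): return R.from_euler('z',yaw).apply(p)+[x,y,0]
def hat(s,y,h,th): # s from hinge, h above top face
    return [.05-s*np.cos(th)+h*np.sin(th),y,.155+s*np.sin(th)+h*np.cos(th)]
def tool(P,Rw):
    "shift units for the move from present TCP to world P, turn units to rotation Rw"
    from bench import arm
    st=arm.sense(); M=np.array(st["tool_rot"])
    return np.round(R.from_matrix(M.T@Rw).as_rotvec(degrees=True)/180,4),np.round(M.T@(np.array(P)-st["tool_pos"])/.25,4)
E
python3 - <<'E'
from h import *
from bench import arm
from scipy.optimize import least_squares
S={n:arm.snapshot(n) for n in K}
tc=lambda a:((np.array(a)+.5)/5-.5+[190,120]); sc=lambda a:((np.array(a)+.5)/4-.5+[190,125])
T=.155
def pts(th):
    c=[[.19,.21,T],[.19,-.21,T],[-.19,-.21,T],[-.19,.21,T]]
    f=hat(.14,-.045,0.002,th)
    L,Rr=hat(.2,.085,0,th),hat(.2,-.175,0,th)
    return c,f,L,Rr
def proj(n,P):
    s=S[n]; q=(P-s["position"])@s["rotation"]; f,cx,cy=K[n]; return q[:,:2]/q[:,2:]*f+[cx,cy]
def res(v):
    x,y,yaw,th=v; c,f,L,Rr=pts(th)
    a=proj("top",A2W(np.array(c+[f,L,Rr]),x,y,yaw))-tc([[90,53],[602,85],[577,545],[60,515],[383,370],[215,422],[548,440]])
    b=proj("side",A2W(np.array(c+[f,Rr]),x,y,yaw))-sc([[412,15],[665,287],[258,443],[52,135],[303,178],[325,270]])
    return np.r_[a.ravel(),b.ravel()]
r=least_squares(res,[.6,0,0,.5],loss='soft_l1'); print(np.round(r.x,4)); print(np.round(r.fun,1).reshape(-1,2).tolist())
E
```

```text
[ 0.6065  0.0214 -0.0807  0.6231]
[[0.1, -0.1], [-0.0, -0.2], [-0.1, 0.8], [-0.5, 0.2], [0.2, 0.4], [-0.9, 0.4], [0.8, 1.1], [0.3, -0.6], [2.0, -0.9], [-0.4, 0.3], [-1.0, -2.8], [0.9, 0.2], [1.3, -0.0]]
```

```bash
cat >> h.py <<'E'
AN=(.6065,.0214,-.0807)
def goal(xa,ya,ztip,turn=0):
    "turn: degrees clockwise from above, 0 = tool y along unlocked slot; assumes tips 22 mm ahead of TCP"
    w=A2W(np.array([xa,ya,ztip+.022]),*AN); a=AN[2]-np.radians(turn)
    y=np.array([-np.sin(a),np.cos(a),0]); z=np.array([0,0,-1]); Rw=np.c_[np.cross(y,z),y,z]
    return (np.round(w,4),)+tool(w,Rw)
E
python3 -c "
from h import *
print(goal(-.095,-.13,.36)); print(goal(-.095,-.13,.30))"
```

```text
(array([ 0.5013, -0.1005,  0.382 ]), array([-0.0004, -0.    , -0.1038]), array([-2.0008, -2.2751, -0.5145]))
(array([ 0.5013, -0.1005,  0.322 ]), array([-0.0004, -0.    , -0.1038]), array([-2.0007, -2.2749, -0.2745]))
```

```bash
python3 -m jog '[[0,0,0,0,0,-0.25,0],[0,0,0,0,0,-0.5,0],[0,0,0,-0.25,-0.28,-0.5,0],[0,0,0,-0.4,-0.45,-0.5,0],[0,0,0,-0.55,-0.63,-0.5,0],[0,0,0,-0.7,-0.8,-0.5,0],[0,0,0,-0.86,-1,-0.5,0],[0,0,0,-0.86,-1,-0.5,0]]' 40; python3 -c "
from h import *
print(goal(-.095,-.13,.36))"
```

```text
clock: 1.2
tool_pos: [0.367, 0.3011, 0.3787]
tool_rot: [[-0.916, 0.402, 0.001], [0.402, 0.916, -0.0], [-0.001, 0.0, -1.0]]
force: [0.5, 0.3, 0.5]
grip_width: -0.0001
finger_force: 0.0
(array([ 0.5013, -0.1005,  0.382 ]), array([ 0.    ,  0.0002, -0.1059]), array([-1.1373, -1.2552, -0.0128]))
```

```bash
python3 -m jog '[[0,0,-0.05,-0.15,-0.17,0,0],[0,0,-0.106,-0.3,-0.33,0,0],[0,0,-0.106,-0.45,-0.5,0,0],[0,0,-0.106,-0.6,-0.66,0,0],[0,0,-0.106,-0.75,-0.83,0,0],[0,0,-0.106,-0.9,-1,0,0],[0,0,-0.106,-0.9,-1,0,0]]'; python3 -c "
from h import *
print(goal(-.095,-.13,.30))"
```

```text
clock: 2.08
tool_pos: [0.4741, -0.0171, 0.3784]
tool_rot: [[-0.997, 0.081, 0.001], [0.081, 0.997, -0.001], [-0.001, -0.001, -1.0]]
force: [0.4, 0.5, 0.7]
grip_width: 0.0004
finger_force: 0.0
(array([ 0.5013, -0.1005,  0.322 ]), array([-0.0003,  0.0002, -0.0003]), array([-0.1357, -0.3234,  0.2261]))
```

```bash
python3 -m jog '[[0,0,0,-0.136,-0.2,0,0],[0,0,0,-0.136,-0.323,0.1,0],[0,0,0,-0.136,-0.323,0.226,0],[0,0,0,-0.136,-0.323,0.3,0],[0,0,0,-0.136,-0.323,0.38,0],[0,0,0,-0.136,-0.323,0.46,0],[0,0,0,-0.136,-0.323,0.52,0]]'; python3 -c "
from h import *
print(goal(-.095,-.13,.158))"
```

```text
clock: 2.95
tool_pos: [0.5015, -0.0944, 0.2474]
tool_rot: [[-0.997, 0.071, -0.001], [0.071, 0.997, 0.001], [0.001, 0.001, -1.0]]
force: [-0.1, 0.4, 2.0]
grip_width: -0.0002
finger_force: 0.5
(array([ 0.5013, -0.1005,  0.18  ]), array([ 0.0003, -0.0002,  0.0031]), array([-0.0011, -0.0247,  0.2694]))
```

```bash
python3 -m jog '[[0,0,0,0,0,0.07,0],[0,0,0,0,0,0.14,0],[0,0,0,0,0,0.2,0],[0,0,0,0,0,0.24,0],[0,0,0,0,0,0.26,0],[0,0,0,0,0,0.27,0],[0,0,0,0,0,0.27,0]]'; python3 -c "
from h import *
print(goal(-.095,-.13,.158))"
```

```text
clock: 3.82
tool_pos: [0.5012, -0.0961, 0.1812]
tool_rot: [[-0.997, 0.074, -0.0], [0.074, 0.997, 0.001], [0.0, 0.001, -1.0]]
force: [-1.2, 0.9, 2.9]
grip_width: 0.0004
finger_force: 1.4
(array([ 0.5013, -0.1005,  0.18  ]), array([ 0.0003, -0.0001,  0.0022]), array([-0.0017, -0.0178,  0.0047]))
```

```bash
python3 -m jog '[[0,0,0,0,0,0.03,0],[0,0,0,0,0,0.03,0],[0,0,0,0,0,-0.15,0],[0,0,0,0,-0.1,-0.3,0],[0,0,0,0,-0.2,-0.3,0],[0,0,0,0,-0.2,-0.3,0]]'; python3 - <<'E'
from bench import arm
from h import *
import cv2
a=arm.snapshot("top")["color"][120:240,190:320]; b=arm.snapshot("side")["color"][125:260,190:360]
a=cv2.resize(a,None,fx=3.9,fy=3.9,interpolation=2);b=cv2.resize(b,None,fx=4,fy=4,interpolation=2)
c=np.zeros((600,800,3),np.uint8)
a=cv2.resize(arm.snapshot("top")["color"][120:240,190:320],(400,369),interpolation=2);b=cv2.resize(b,(400,318))
c[:369,:400]=a;c[:318,400:]=b; cv2.imwrite("pics/p2.png",cv2.convertScaleAbs(c[:370],alpha=1.5))
E
```

```text
clock: 4.58
tool_pos: [0.4975, -0.1483, 0.2564]
tool_rot: [[-0.997, 0.078, 0.002], [0.078, 0.997, -0.001], [-0.002, -0.001, -1.0]]
force: [0.3, 0.6, -0.3]
grip_width: -0.0003
finger_force: 0.0
```

View pics/p2.png

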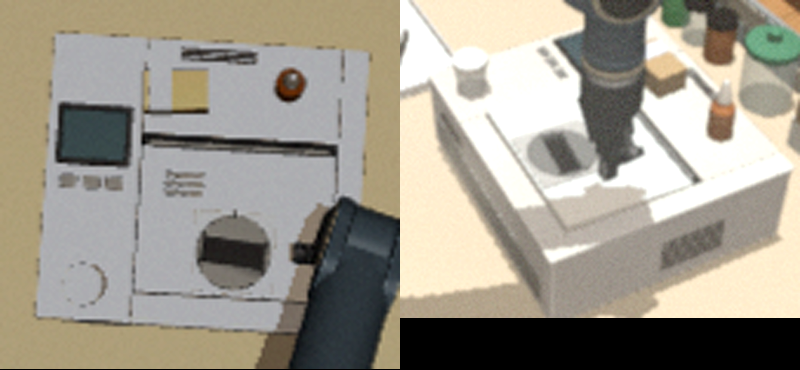

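The hatch now lies on its bumpers. The slot is across the hatch, centred at about (234,252) in the left panel, and the fastener is still unlocked. I'll measure that centre more precisely.

```bash
python3 - <<'E'
from bench import arm
from h import *
import cv2
s=arm.snapshot("top"); g=cv2.cvtColor(s["color"],6)[185:220,250:284]
cv2.imwrite("pics/z.png",g)
for t in (35,45,60):
    n,l,st,c=cv2.connectedComponentsWithStats((g<t).astype(np.uint8))
    i=1+np.argmax(st[1:,4]) if n>1 else 0; px=c[i]+[250,185]
    f,cx,cy=K["top"]; d=s["rotation"]@np.array([(px[0]-cx)/f,(px[1]-cy)/f,1]); P=s["position"]+d*(.150-s["position"][2])/d[2]
    print(t,st[i],px,P)
print(A2W(np.array([-.09,-.045,.15]),*AN)); print(goal(-.09,-.045,.185))
E
```

```text
35 [  5  12  21  11 163] [265.27607362 201.79141104] [ 0.51456898 -0.01523823  0.15      ]
45 [  4  10  23  14 179] [265.43575419 201.7877095 ] [ 0.51457238 -0.01588738  0.15      ]
60 [  4  10  23  14 198] [265.42929293 201.86868687] [ 0.51424351 -0.01585465  0.15      ]
[ 0.51316534 -0.01619843  0.15      ]
(array([ 0.5132, -0.0162,  0.207 ]), array([ 0.0002, -0.0003,  0.0027]), array([-0.0251,  0.5183,  0.1928]))
```

```bash
python3 -m jog '[[0,0,0.002,-0.028,0.2,0.0,35],[0,0,0.002,-0.028,0.4,0.05,35],[0,0,0.002,-0.028,0.518,0.15,35],[0,0,0.002,-0.028,0.518,0.19,35],[0,0,0.002,-0.028,0.518,0.19,35],[0,0,0.002,-0.028,0.518,0.25,35],[0,0,0.002,-0.028,0.518,0.3,35],[0,0,0.002,-0.028,0.518,0.33,35],[0,0,0.002,-0.028,0.518,0.33,35]]'; python3 -c "
from h import *
print(goal(-.09,-.045,.143))"
```

```text
clock: 5.9
tool_pos: [0.5133, -0.0179, 0.1724]
tool_rot: [[-0.997, 0.081, -0.002], [0.081, 0.997, -0.0], [0.002, -0.0, -1.0]]
force: [-2.5, -0.0, -0.9]
grip_width: 0.0301
finger_force: 0.8
(array([ 0.5132, -0.0162,  0.165 ]), array([-0.0001, -0.0007, -0.    ]), array([0.001 , 0.0067, 0.0296]))
```

```bash
python3 -m jog '[[0,0,0,0,0.006,0.02,35],[0,0,0,0,0.006,0.03,35],[0,0,0,0,0.006,0.04,35],[0,0,0,0,0.006,0.04,35]]'; python3 -m jog '[[0,0,0,0,0,0.02,35],[0,0,0,0,0,0.02,35],[0,0,0,0,0,0.02,35]]'
```

```text
clock: 6.4
tool_pos: [0.5138, -0.0174, 0.1645]
tool_rot: [[-0.997, 0.081, -0.001], [0.081, 0.997, -0.0], [0.001, -0.0, -1.0]]
force: [-6.5, -2.5, 11.1]
grip_width: 0.03
finger_force: 6.6
clock: 6.78
tool_pos: [0.514, -0.0174, 0.1637]
tool_rot: [[-0.997, 0.081, -0.001], [0.081, 0.997, 0.003], [0.001, 0.003, -1.0]]
force: [-18.3, -1.7, 44.8]
grip_width: 0.0296
finger_force: 24.8
```

```bash
python3 -m jog '[[0,0,0,0.004,0,-0.008,35],[0,0,0.05,0.004,0,-0.008,35],[0,0,0.1,0.004,0,-0.008,35],[0,0,0.15,0.004,0,-0.008,35],[0,0,0.2,0.004,0,-0.008,35],[0,0,0.2,0.004,0,-0.008,35]]'; python3 -c "
from bench import arm
print(arm.sense()['torque'])"
```

```text
clock: 7.52
tool_pos: [0.5125, -0.0189, 0.164]
tool_rot: [[-0.757, 0.653, -0.002], [0.653, 0.757, -0.0], [0.001, -0.001, -1.0]]
force: [-14.1, -5.1, 33.7]
grip_width: 0.0299
finger_force: 18.8
[-0.95353467  3.1886     -0.07281055]
```

```bash
python3 -m jog '[[0,0,0.05,0,0,0,35],[0,0,0.1,0,0,0,35],[0,0,0.15,0,0,0,35],[0,0,0.2,0,0,0,35],[0,0,0.25,0,0,0,35],[0,0,0.3,0,0,0,35],[0,0,0.3,0,0,0,35]]'; python3 -c "
from bench import arm
print(arm.sense()['torque'])
from h import *; print(goal(-.09,-.045,.143,90))"
```

```text
clock: 8.4
tool_pos: [0.5117, -0.0184, 0.1639]
tool_rot: [[0.082, 0.997, -0.004], [0.997, -0.082, 0.002], [0.002, -0.004, -1.0]]
force: [-18.6, -1.8, 38.1]
grip_width: 0.0298
finger_force: 19.3
[-0.5050846   3.82012471 -0.07001505]
(array([ 0.5132, -0.0162,  0.165 ]), array([-0.0013, -0.0005, -0.0006]), array([ 0.0092,  0.0051, -0.0045]))
```

```bash
for i in 1; do python3 -m jog '[[0,0,0.03,0.006,0,0,35],[0,0,0.06,0.008,0,0,35],[0,0,0.08,0.008,0,0,35],[0,0,0.08,0.008,0,0,35]]'; done; python3 -c "
from bench import arm
print(arm.sense()['torque'])"
```

```text
clock: 8.9
tool_pos: [0.5155, -0.0162, 0.1641]
tool_rot: [[0.326, 0.945, 0.005], [0.945, -0.326, -0.0], [0.001, 0.004, -1.0]]
force: [-8.0, -2.7, 28.1]
grip_width: 0.0296
finger_force: 14.7
[-0.56484275  1.80221598  0.10104155]
```

```bash
python3 -m jog '[[0,0,0.025,0,0,0,35],[0,0,0.05,0,0,0,35],[0,0,0.05,0,0,0,35]]'; python3 - <<'E'
from bench import arm
from h import *
import cv2
print(arm.sense()['torque'])
b=arm.snapshot("side")["color"][150:230,230:310]; cv2.imwrite("pics/p3.png",cv2.convertScaleAbs(cv2.resize(b,None,fx=7,fy=7,interpolation=2),alpha=1.4))
E
```

```text
clock: 9.28
tool_pos: [0.5169, -0.0162, 0.1643]
tool_rot: [[0.46, 0.888, 0.007], [0.888, -0.46, -0.004], [-0.0, 0.008, -1.0]]
force: [-3.5, -4.2, 25.1]
grip_width: 0.0302
finger_force: 65.7
[-0.61762276  1.08093336  2.44051294]
```

View pics/p3.png

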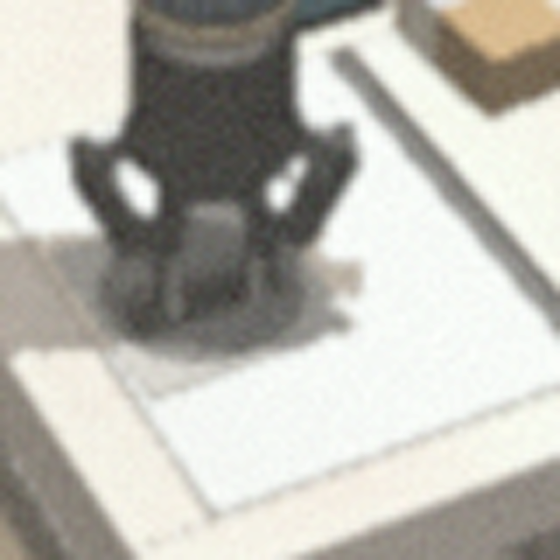

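The fingers are in the slot and the torque has jumped to 2.4 N m, so the fastener is at its stop. I'll ease the turn back within the slack, then lift clear.

```bash
python3 -m jog '[[0,0,0,0,0,0,35],[0,0,-0.04,0,0,0,35],[0,0,-0.055,0,0,-0.02,35],[0,0,-0.055,0,0,-0.1,35],[0,0,-0.055,0,0,-0.3,35],[0,0,-0.055,0,0,-0.5,35],[0,0,-0.055,0,-0.25,-0.6,35],[0,0,-0.055,0,-0.25,-0.6,35]]'; python3 -c "
from h import *; print(goal(-.09,.1,.35,95))"
```

```text
clock: 10.32
tool_pos: [0.4572, 0.0183, 0.3112]
tool_rot: [[0.304, 0.953, 0.001], [0.953, -0.304, 0.006], [0.006, -0.001, -1.0]]
force: [-0.2, -0.1, -0.7]
grip_width: 0.0294
finger_force: 0.0
(array([0.5249, 0.1283, 0.372 ]), array([-0.    , -0.0018, -0.0449]), array([ 0.5028,  0.1238, -0.2405]))
```

```bash
python3 -m jog '[[0,0,0,0.2,0,-0.15,35],[0,0,0,0.4,0,-0.25,35],[0,0,0,0.6,0,-0.25,35],[0,0,0,0.8,0,-0.25,35],[0,0,0,0.9,0,-0.25,35],[0,0,0,0.9,0,-0.25,35]]'; python3 - <<'E'
from bench import arm
import cv2,numpy as np
a=cv2.resize(arm.snapshot("top")["color"][120:240,190:320],(400,369),interpolation=2);b=cv2.resize(arm.snapshot("side")["color"][125:260,190:360],(400,318),interpolation=2)
c=np.zeros((370,800,3),np.uint8)
c[:369,:400]=a;c[:318,400:]=b; cv2.imwrite("pics/p4.png",cv2.convertScaleAbs(c,alpha=1.5))
E
```

```text
clock: 11.08
tool_pos: [0.5279, 0.2318, 0.3719]
tool_rot: [[0.306, 0.952, -0.0], [0.952, -0.306, -0.002], [-0.002, 0.0, -1.0]]
force: [-0.5, -0.4, -1.3]
grip_width: 0.03
finger_force: 0.0
```

View pics/p4.png

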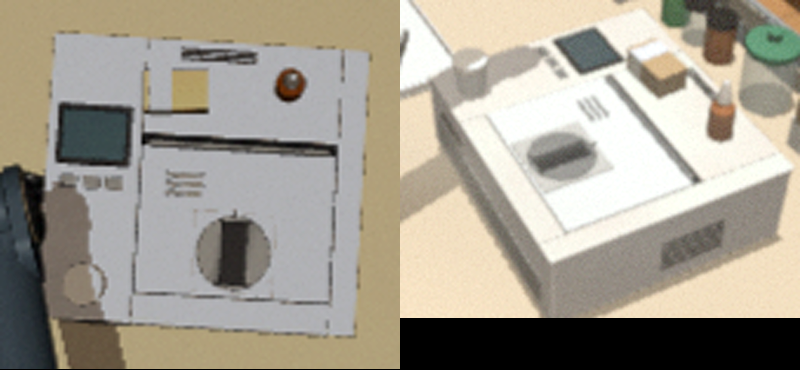

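The slot now runs front to back at (234,252) and the hatch looks flush. Before handing in, I'll measure the slot angle.

```bash
python3 - <<'E'
from bench import arm
from h import *
import cv2
s=arm.snapshot("top"); g=cv2.cvtColor(s["color"],6)[185:220,250:284]
g4=cv2.resize(g,None,fx=4,fy=4,interpolation=2)
n,l,st,c=cv2.connectedComponentsWithStats((g4<50).astype(np.uint8)); i=1+np.argmax(st[1:,4])
v,u=np.nonzero(l==i); f,cx,cy=K["top"]
d=np.c_[((u+.5)/4-.5+250-cx)/f,((v+.5)/4-.5+185-cy)/f,np.ones(len(u))]@s["rotation"].T
P=s["position"]+d*((.143-s["position"][2])/d[:,2:]); w,V=np.linalg.eigh(np.cov(P[:,:2].T)); print(np.sqrt(w),np.degrees(np.arctan(V[1,1]/V[0,1])),"want",np.degrees(AN[2]))
E
```

```text
[0.01037565 0.02539767] -5.997068652941961 want -4.623769406705743
```

Measured slot angle is -6.0°, within 1.4° of the locked direction (-4.6°). I'm handing the job in.

```bash
python3 -c "
from bench import arm
print(arm.job_done())"
```

```text
the job is handed in; nothing more can be done
None
```

I pushed the hatch down, turned the fastener clockwise to its stop and handed the job in at about 11 s. The last pictures show the hatch flush, the slot within about 1.4° of its locked direction and the arm clear, but the hand-in gave no verdict.

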